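Lay the jeweller's dapping block down on its cork board

TASK

The dapping block stands on its end beside the cork-topped work board. Slide it, still standing, square up against the board's low front edge, then push high on it so that it tips over that edge and lies on the board with its hollows facing up. Finally slide it along the board and press it home against the brass stop plate on the fence with about 10 N for a moment, so that it stays flush there, never pushing on it harder than about 20 N and leaving the other tools and beads where they are.

Things in the scene. Friction and masses are not known exactly. Their poses are not given: they have to be found in the camera images.
- block: Mid-brown beech block, a box 88 (its x) x 92 (its y) x 140 mm (its z), 0.4 to 0.75 kg, too wide to grip. Origin: centre of its underside; z runs up its length. Dark round hollows mark its -x face (push there, as on a flat face); its +x face looks at the board's front edge, 25 to 60 mm off, turned up to 0.12 rad. Friction 0.4 to 0.57: sliding takes 2 to 5 N if pushed 75 mm up or lower.
- block_head (a point): Centre of the block's top end, 140 mm from its underside; axes as the block's. Tipping the block over the edge takes 3 to 8 N within 20 mm of this end. Once tipped, the hollows are up, the block's x axis points straight down, its foot overhangs the front edge by about 12 mm and this end leads towards the stop plate, about 35 to 60 mm away.
- board: Fixed pale bamboo board with a cork face, 210 mm long (its x) by 150 mm wide (its y), 12 mm thick, lying on the table. Origin: centre of its underside. Its x axis points from the low front edge (at x = -105 mm) to the fence; this is the way to push. The edge is a plain upright step 12 mm high that serves as the stop.
- front_edge (a point): Middle of the upper front edge of the board, 12 mm above the table, axes as the board's.
- fence: Fixed dark wooden fence across the board's far end, 18 mm thick, 150 mm wide, 50 mm high above the cork. On its inner side it carries a brass stop plate, 110 mm wide, 38 mm high, on two screws that pass out behind the fence. Origin: middle of the foot of the wooden face that looks at the front edge. Axes as the board's.
- fence_face (a point): Middle of the foot of the fence's wooden inner face (85 mm along the board's x); axes as the board's. The brass plate's face stands 4 to 28 mm in front of it (towards -x), set differently each time and not measured: find it by feel. The plate is held fast. The block's head must end flush on the plate. Up to 5 N of a push goes into sliding friction; the rest reaches the plate.
- pliers: Bystander: pliers with black handles, 130 mm long, 12 mm high, lying beside the board on the side of the board's +y. Origin under the joint, x along the jaws.
- bead_jar: Bystander: amber jar with brass cap, 50 mm across, 50 mm high. Origin: centre of its underside.
- charm_box: Bystander: clear flat box of brass charms, 75 by 55 by 23 mm. Origin: centre of its underside.
- spool: Bystander: white spool with blue thread, 40 mm across, 40 mm high. Origin: centre of its underside.
- hammer: Bystander: small hammer lying on the table, 220 mm long along its x.
- cutters: Bystander: side cutters with blue handles, 130 mm long, 12 mm high. Origin under the joint, x along the jaws.
Mind the look-alikes: they are no part of the job. Of the things that look like the block, the middle-sized one is meant.

How it is judged:
On the way, in this order (a step that is already met when the one before it is completed fails the run):
1. the block stands upright and square against the board's front edge (gap at most 4 mm) (x of block in the frame of front_edge above -0.048 m and angle between block's own z axis and vertical below 0.1 rad and angle between the x axis of block and the x axis of board, either way round below 0.06 rad), for 0.2 s.
2. the block lies on the board on its side, hollows up (angle between block's own x axis and vertical above 3.05 rad and angular speed of block below 0.3 rad/s), for 0.2 s.
3. the block is pressed against the fence's stop plate with more than 2.5 N (contact force between block and fence above 2.5 N), for 0.3 s.
At the end, for the whole second after the job is handed in: The block lies flat on the board (within 0.06 rad), hollows up, its head 1 to 31 mm short of the fence's wooden face (where the stop plate holds it) and square to it within 0.05 rad, within 40 mm of the fence's middle sideways, at rest and released (angle between block's own x axis and vertical above 3.08 rad and x of block_head in the frame of fence_face between -0.031 and -0.001 m and y of block_head in the frame of fence_face between -0.04 and 0.04 m and angle between the z axis of block and the x axis of board, either way round below 0.05 rad and linear speed of block below 0.02 m/s); the robot touches nothing.
It fails at once if the robot pushes on the block with more than 25 N (contact force between any of the fingers, the arm and block above 25 N).
It fails at once if a bystander is moved more than 20 mm (distance of any of pliers, bead_jar, charm_box, spool, hammer, cutters from where it was at the start of the episode above 0.02 m).
It also fails if it takes over 64 s, if anything falls off the work surface, if the arm or the gripper's body presses on something with over 40 N, if the wrist force passes 120 N, or if a joint passes its speed limit or range.

ROBOT

A 6-joint arm with a two-finger parallel gripper is mounted at the origin on the work surface. World frame = base frame: x ahead of the robot, y to its left, z up, the work surface at z = 0. Lengths are in m, angles in rad, forces in N, time in s.
With the tool pointing down it reaches from about 0.3 to 0.875 m from the base axis. Payload 4.2 kg.
Tool frame: the origin (TCP) lies midway between the tips of the shut fingers; the grasp point (between the pads) lies 19 mm behind it (ctrl.pinch_z is the distance from the TCP to the grasp point, in m); z points along the fingers, y is the line along which they close (so a half turn about z gives the same grasp; the last joint's range is limited). The gripper opens to 85 mm and grips with 20 to 120 N. Pads are 22 mm wide; open, the fingers measure 114 mm over their backs; the gripper's body (76 mm by 85 mm) begins 54 mm behind the grasp point. The pads swing forward as they close: fully open they stand 13 mm farther back than shut.
Start: joints at [-1.193, 0.32, 1.565, -0, 1.257, -0.02], TCP at [0.223, -0.53, 0.231] pointing down, gripper open.
Joint ranges: [-3.11, 3.11], [-0.84, 2.01], [0.21, 2.61], [-1.34, 4.49], [0.05, 2.63], [-2.56, 2.56]. Speed limits (rad/s): [2.57, 2.57, 3.14, 3.14, 3.14, 3.14].

INTERFACE

Orientations are given as a unit quaternion [x, y, z, w].
In Python, from rig import ctrl gives the robot as it stands. The module is installed in compiled form; this text tells all that it offers.
- The arm moves only by the tool arm_command, never from a script. Its argument "plan" is a list of rows, each an object with "delta_pos": the shift along the tool's x, y, z in units of 50 mm (1.0 is 50 mm), a list of three; "angular": the turn, a rotation vector about the tool's x, y, z in degrees, a list of three; "hand": the opening, from 0 (shut) to 1 (fully open). A call has 1 to 10 rows; each row shifts and turns the commanded pose from where the row before left it, along the tool's axes as they then stand; what a row does not reach is not made up. A row lasts 1/8 s, in which the tool goes at most 62.5 mm and 10.7 degrees, less where a joint would pass 70% of its speed; a pose out of reach is approached as far as the arm can. A call is refused whole if a number of a shift passes 1 or a number of a turn 10.7, either way. A call with a gripper value outside its range is refused whole. The fingers move at their own pace and stop on an object; the grip force is fixed at half the most. Time passes only in rows, so rows that do not move let the fingers close. It gives the time, the measured TCP pose, the force, the opening and the grip force at its end, in the units of the state.
- ctrl.observe(): the state, without advancing time (a new reading comes with each control period).
- ctrl.camera(name): name is "side" or "top"; returns a dict with "frame" (384x512x3 uint8, red, green, blue), "range_z" (384x512 float32, m along the optical axis (not along the pixel's ray), 0 where there is no reading), "camera_matrix" (3x3 intrinsics, pixels), "k1" (the pictures are not rectified: a ray, as slopes to the right and down, at radius r is drawn at 1 + k1 r^2 times it, then the intrinsics apply), "rvec" (rotation vector, rad) and "tvec" (3), from world to camera coordinates, as OpenCV has them. Camera axes: x right, y down, z forward; pixel columns grow to the right and rows downward; lengths in m; the calibration is good to about 2 mm. A picture is of the moment at which its call begins.
- ctrl.hand_in(): hands the job in; it is judged then, once.
Trained networks look in a picture, given as the dict that the camera call returned (one of the last four; its "shot" number tells which), for a name from the list of things; names that differ only in an ending like _2 or _b are one class to them, and where a whole thing is asked for, a point or a joint stands for the part that bears it (a point fixed in the world has none). Each returns a list of dicts, best first, with "conf" (0 to 1); they miss things now and then, are a little off and sometimes report something else, mostly with a low value. They report only what shows in the picture. A call takes as long as a camera call. They do not tell look-alikes from the thing itself.
- ctrl.search_frame(picture, query): "box" ([left, top, right, bottom] in pixels, round what is visible of it).
- ctrl.pinpoint(picture, query): "uv" ([column, row] in pixels: a listed point, or the origin of a listed thing).
The state is a dict: "time_s": time; "joint_positions": joint angles; "qd": joint speeds; "tau": joint torques, N m; "tcp_pos": TCP position; "eef_rot": TCP orientation; "wrist_force": force on the tool from outside, world axes, zero at the start; "ft_torque": the same for the moment, N m; "width": finger opening in m; "grasp_force": force on a finger pad.
Only numpy, scipy, OpenCV 4.12 (cv2) and the standard library are available. Lean on these libraries where they do the work, as an engineer would, in place of code of your own. Each camera call takes 0.05 s, during which the arm holds its last target. There are 200 camera calls.

## Working session

There is one attempt and no reset: what is moved stays moved. The work goes in short steps, Python scripts to look and compute and a tool call to move; the robot and the scene stay as the last step left them, time stands still between calls to the robot, and variables do not carry over. Pictures are saved under pics/ and viewed, at most 10 in all, crops included, and the job is handed in when it is done.

Besides the shell and the picture viewer there is one more tool, called after "Emit:" as name([rows], argument=value, ...), one row to a line, values as JSON. arm_command: Moves the arm, as the interface text tells. Its arguments: {"type":"object","properties":{"plan":{"type":"array","items":{"type":"object","properties":{"delta_pos":{"type":"array","items":{"type":"number"}},"angular":{"type":"array","items":{"type":"number"}},"hand":{"type":"number"}}}}},"required":["plan"]}

```bash
mkdir -p pics; cat > h.py <<'E'
import numpy as np, cv2
from rig import ctrl
def cam(n,save=None):
    p=ctrl.camera(n)
    if save: cv2.imwrite(f'pics/{save}.png',p['frame'][:,:,::-1])
    return p
def cloud(p):
    K=np.array(p['camera_matrix']);h,w=p['range_z'].shape
    v,u=np.mgrid[:h,:w]
    d=np.stack([(u-K[0,2])/K[0,0],(v-K[1,2])/K[1,1]],-1)
    s=d.copy()
    for _ in range(10): s=d/(1+p['k1']*(s**2).sum(-1,keepdims=True))
    z=p['range_z'][...,None]
    c=np.concatenate([s*z,z],-1)
    R=cv2.Rodrigues(np.array(p['rvec'],float))[0]
    W=(c-np.array(p['tvec']).ravel())@R
    W[p['range_z']==0]=np.nan
    return W
E
python3 - <<'E'
from h import *
for n in('top','side'):
    p=cam(n,n+'0');W=cloud(p)
    np.savez(n+'0.npz',W=W,f=p['frame'])
    for q in('block','block_head','board','front_edge','fence','fence_face','pliers','bead_jar','charm_box','spool','hammer','cutters'):
        b=ctrl.search_frame(p,q) if q not in('front_edge','fence_face','block_head') else []
        a=ctrl.pinpoint(p,q)
        print(n,q,[(np.round(x['box']).astype(int).tolist(),round(x['conf'],2)) for x in b[:3]],[(np.round(x['uv']).astype(int).tolist(),round(x['conf'],2),np.round(W[int(x['uv'][1]),int(x['uv'][0])],3).tolist()) for x in a[:3]])
print(ctrl.observe())
E
```

```text
top block [([149, 140, 198, 183], 0.93), ([66, 244, 157, 322], 0.91), ([121, 194, 159, 229], 0.57)] [([179, 166], 0.84, [0.54, 0.083, 0.137]), ([130, 274], 0.81, [0.289, 0.185, 0.183])]
top block_head [] [([168, 162], 0.84, [0.547, 0.111, 0.142]), ([134, 211], 0.69, [0.433, 0.206, 0.092]), ([98, 284], 0.64, [0.266, 0.256, 0.184])]
top board [] [([245, 156], 0.91, [0.586, -0.069, 0.009]), ([167, 161], 0.68, [0.55, 0.112, 0.141])]
top front_edge [] [([206, 161], 0.96, [0.578, 0.037, -0.002])]
top fence [([267, 118, 296, 179], 0.91)] [([275, 149], 0.64, [0.604, -0.155, 0.013]), ([173, 122], 0.16, [0.677, 0.123, 0.049])]
top fence_face [] [([278, 150], 0.78, [0.594, -0.159, 0.045]), ([187, 212], 0.47, [0.432, 0.082, 0.037]), ([180, 171], 0.15, [0.528, 0.08, 0.14])]
top pliers [] [([250, 106], 0.62, [0.73, -0.087, 0.01])]
top bead_jar [([162, 110, 178, 129], 0.57)] [([172, 122], 0.82, [0.674, 0.123, 0.05]), ([277, 151], 0.29, [0.594, -0.159, 0.045])]
top charm_box [([291, 129, 315, 156], 0.8)] [([303, 140], 0.95, [0.626, -0.232, 0.025])]
top spool [([180, 208, 190, 220], 0.64)] [([187, 21
[... 1668 characters left out ...]
oint_positions': array([-1.19301645e+00,  3.19608889e-01,  1.56451778e+00, -5.49835993e-06,
        1.25739238e+00, -2.00117000e-02]), 'qd': array([ 1.91059687e-03, -1.69942409e-03, -2.74413225e-04, -7.99887111e-04,
       -1.04405231e-03, -4.69736312e-05]), 'tau': array([ 2.56787953e-04, -4.15402973e+01, -2.34419382e+01, -1.71024167e-04,
        2.88187730e-04,  9.39886803e-06]), 'tcp_pos': array([ 0.22274171, -0.53011466,  0.23132592]), 'eef_rot': array([9.80285186e-01, 1.97587838e-01, 3.97449874e-06, 3.66791259e-05]), 'wrist_force': array([-0.17230565, -0.0716449 ,  0.19464522]), 'ft_torque': array([-0.02117463, -0.00945315, -0.03224932]), 'grasp_force': 0.0, 'width': 0.08544287350459709}
```

View pics/top0.png

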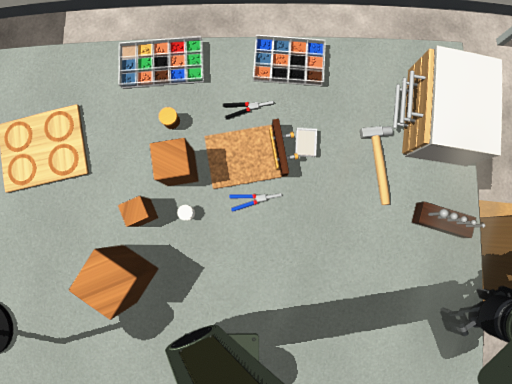

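View pics/side0.png

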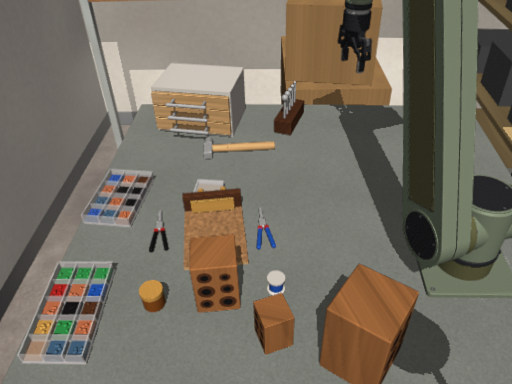

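The top view shows three block look-alikes: small at (138,211), middle at (174,162) and large at (113,280). The middle one fits: its top is at z≈0.14, it stands before the board's edge, and the side view shows hollows on its -x face at (215,290). I'll fit the poses and confirm with a crop.

```bash
python3 - <<'E'
from h import *
d=np.load('top0.npz');W=d['W'];f=d['f'];s=np.load('side0.npz')
def rect(P):
    r=cv2.minAreaRect((P*1000).astype(np.float32)); return np.round(r[0],1),np.round(r[1],1),round(r[2],2),np.round(cv2.boxPoints(r)).tolist()
for n,WW in(('top',W),('side',s['W'])):
    x,y,z=[WW[...,i] for i in range(3)]
    m=(abs(x-.55)<.09)&(abs(y-.1)<.08)&(z>.132)&(z<.148)
    m=cv2.morphologyEx(m.astype(np.uint8),cv2.MORPH_OPEN,np.ones((3,3)))>0
    print(n,'blocktop',m.sum(),np.nanmedian(z[m]).round(4),rect(WW[m][:,:2]))
    m=(x>.48)&(x<.70)&(y<.06)&(y>-.2)&(z>.008)&(z<.017)
    m=cv2.morphologyEx(m.astype(np.uint8),cv2.MORPH_OPEN,np.ones((3,3)))
    k,l,st,_=cv2.connectedComponentsWithStats(m,connectivity=4);m=l==1+np.argmax(st[1:,4])
    print(n,'board',m.sum(),np.nanmedian(z[m]).round(4),rect(WW[m][:,:2]))
    m=(x>.48)&(x<.72)&(y<-.1)&(y>-.2)&(z>.053)&(z<.07)
    print(n,'fence',m.sum(),np.nanmedian(z[m]).round(4),rect(WW[m][:,:2]))
    m=(x>.48)&(x<.72)&(y<-.1)&(y>-.2)&(z>.045)&(z<.053)
    print(n,'plate',m.sum(),rect(WW[m][:,:2]) if m.sum()>3 else 0)
a=cv2.resize(f[95:235,110:320,::-1],None,fx=3.6,fy=3.6,interpolation=cv2.INTER_CUBIC)
cv2.imwrite('pics/crop.png',a)
E
```

```text
top blocktop 1372 0.1388 (array([557.8, 108. ]), array([92.7, 90.1]), 9.5, [[505.0, 145.0], [520.0, 56.0], [611.0, 71.0], [596.0, 160.0]])
top board 3239 0.0111 (array([586.3, -63.2]), array([148.1, 190.9]), 9.26, [[498.0, 19.0], [529.0, -169.0], [675.0, -146.0], [644.0, 43.0]])
top fence 407 0.0609 (array([ 602.8, -160.6]), array([148.8,  28.9]), 9.9, [[527.0, -159.0], [532.0, -188.0], [679.0, -162.0], [674.0, -134.0]])
top plate 74 (array([ 600.7, -174. ]), array([141. ,  55.9]), 8.63, [[527.0, -157.0], [535.0, -212.0], [675.0, -191.0], [666.0, -136.0]])
side blocktop 1581 0.14 (array([556.6, 110.1]), array([92.6, 90.6]), 7.64, [[505.0, 149.0], [517.0, 59.0], [608.0, 71.0], [596.0, 161.0]])
side board 1892 0.0113 (array([586.3, -62. ]), array([150.8, 195. ]), 9.46, [[496.0, 22.0], [528.0, -171.0], [677.0, -146.0], [645.0, 47.0]])
side fence 384 0.0596 (array([ 601.9, -158.6]), array([149.5,  33.2]), 9.04, [[525.0, -154.0], [531.0, -187.0], [678.0, -163.0], [673.0, -130.0]])
side plate 242 (array([ 601.3, -151. ]), array([149.5,  20.1]), 10.24, [[526.0, -154.0], [529.0, -174.0], [677.0, -148.0], [673.0, -128.0]])
```

View pics/crop.png

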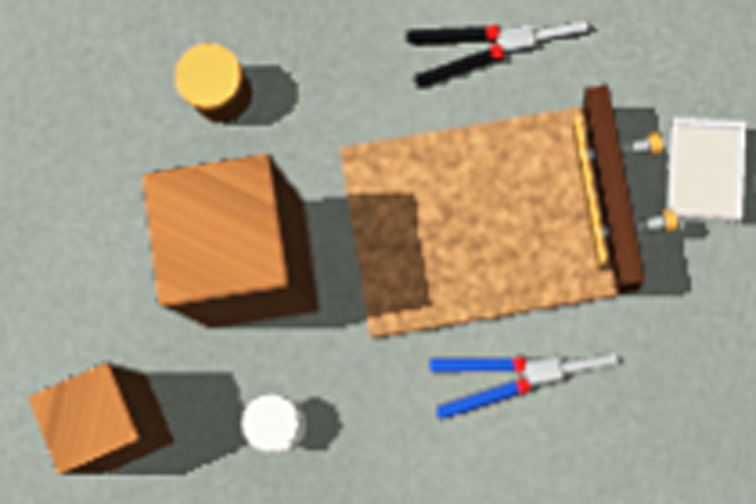

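The crop confirms it: the middle block at crop (215,230), square before the board's edge at crop (355,240). In the board frame it stands about 33 mm off the edge, 1.5 mm sideways and turned about 1°. Next I turn the tool so that the closing line lies along the board's y, then carry it round behind the block.

Emit:
arm_command([
  {"angular":[0,0,-9.6],"delta_pos":[0,0,-0.1],"hand":0.5},
  {"angular":[0,0,-9.6],"delta_pos":[0,0,-0.1],"hand":0.5},
  {"angular":[0,0,-9.6],"delta_pos":[0,0,-0.1],"hand":0.5},
  {"angular":[0,0,-9.6],"delta_pos":[0,0,-0.1],"hand":0.5},
  {"angular":[0,0,-9.6],"delta_pos":[0,0,0],"hand":0.5},
  {"angular":[0,0,-9.6],"delta_pos":[0,0,0],"hand":0.5},
  {"angular":[0,0,-9.6],"delta_pos":[0,0,0],"hand":0.5},
  {"angular":[0,0,-9.3],"delta_pos":[0,0,0],"hand":0.5},
  {"angular":[0,0,0],"delta_pos":[0.9,0.58,0],"hand":0.5},
  {"angular":[0,0,0],"delta_pos":[0.9,0.58,0],"hand":0.5},
])

```text
time_s: 3.45
tcp_pos: [0.2657, -0.431, 0.2511]
eef_rot: [0.648, 0.762, 0.0, 0.0]
wrist_force: [0.1, 0.8, 1.3]
width: 0.0428
grasp_force: 0.0
```

Emit:
arm_command([
  {"angular":[0,0,0],"delta_pos":[0.9,0.58,0],"hand":0.5},
  {"angular":[0,0,0],"delta_pos":[0.9,0.58,0],"hand":0.5},
  {"angular":[0,0,0],"delta_pos":[0.9,0.58,0],"hand":0.5},
  {"angular":[0,0,0],"delta_pos":[0.9,0.58,0],"hand":0.5},
  {"angular":[0,0,0],"delta_pos":[0.9,0.58,0],"hand":0.5},
  {"angular":[0,0,0],"delta_pos":[0.9,0.58,0],"hand":0.5},
  {"angular":[0,0,0],"delta_pos":[0.9,0.58,0],"hand":0.5},
  {"angular":[0,0,0],"delta_pos":[0.9,0.58,0],"hand":0.5},
  {"angular":[0,0,0],"delta_pos":[0.9,0.58,0],"hand":0.5},
  {"angular":[0,0,0],"delta_pos":[0.9,0.58,0],"hand":0.5},
])

```text
time_s: 4.7
tcp_pos: [0.4796, 0.0607, 0.2515]
eef_rot: [0.647, 0.762, 0.0, 0.0]
wrist_force: [0.7, -0.4, -0.0]
width: 0.0427
grasp_force: 0.0
```

Emit:
arm_command([
  {"angular":[0,0,0],"delta_pos":[0.93,0.57,0],"hand":0.5},
  {"angular":[0,0,0],"delta_pos":[0.93,0.57,0],"hand":0.5},
  {"angular":[0,0,0],"delta_pos":[0.93,0.57,0],"hand":0.5},
  {"angular":[0,-10.5,0],"delta_pos":[0,0,0],"hand":0.5},
  {"angular":[0,-10.5,0],"delta_pos":[0,0,0],"hand":0.5},
  {"angular":[0,-10.5,0],"delta_pos":[0,0,0],"hand":0.5},
  {"angular":[0,0,0],"delta_pos":[0,0,0],"hand":0.5},
])

```text
time_s: 5.58
tcp_pos: [0.54, 0.2129, 0.249]
eef_rot: [0.621, 0.735, -0.177, 0.206]
wrist_force: [0.4, 0.0, 1.3]
width: 0.0423
grasp_force: 0.0
```

```bash
cat >> h.py <<'E'
from scipy.spatial.transform import Rotation as Ro
O=np.array([.571,.033,.012]);ex=np.array([.162,-.987,0]);ey=np.array([.987,.162,0])
def st():
    o=ctrl.observe();d=o['tcp_pos']-O;f=o['wrist_force'];R=Ro.from_quat(o['eef_rot']).as_matrix()
    print('t',round(o['time_s'],2),'tcp board',np.round([d@ex*1000,d@ey*1000,o['tcp_pos'][2]*1000],1),'F',np.round([f@ex,f@ey,f[2]],2),'zt.ex',(R[:,2]@ex).round(3),'q',np.round(o['joint_positions'],2))
    return o
E
python3 -c "
from h import *
st();cam('side','s1')"
```

```text
t 5.58 tcp board [-182.6   -1.5  249. ] F [0.03 0.38 1.3 ] zt.ex 0.523 q [ 0.62  0.44  1.46 -0.49  1.52  0.54]
```

View pics/s1.png

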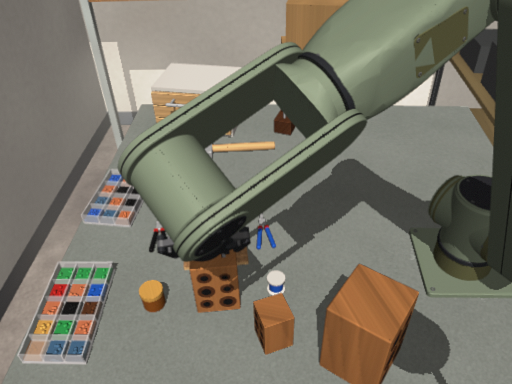

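The view shows the tilted tool clear behind the block (hollows at (217,290)), with the forearm well above the large look-alike. Descending.

Emit:
arm_command([
  {"angular":[0,0,0],"delta_pos":[0.5,0,0.81],"hand":0.5},
  {"angular":[0,0,0],"delta_pos":[0.5,0,0.81],"hand":0.5},
  {"angular":[0,0,0],"delta_pos":[0.5,0,0.81],"hand":0.5},
  {"angular":[0,0,0],"delta_pos":[0.5,0,0.81],"hand":0.5},
  {"angular":[0,0,0],"delta_pos":[0,0,0],"hand":0.5},
])

```text
time_s: 6.25
tcp_pos: [0.5395, 0.2086, 0.0591]
eef_rot: [0.623, 0.733, -0.179, 0.205]
wrist_force: [-0.1, -0.8, -0.2]
width: 0.043
grasp_force: 0.0
```

```bash
python3 -c "
from h import *
st();p=cam('side','s2');W=cloud(p)
W=cloud(cam('top'))
x,y,z=[W[...,i] for i in range(3)]
m=(abs(x-.55)<.09)&(abs(y-.1)<.08)&(z>.132)&(z<.148)
print(m.sum(),cv2.minAreaRect((W[m][:,:2]*1000).astype(np.float32)))"
```

```text
t 6.25 tcp board [-178.4   -2.6   59.1] F [ 0.82 -0.22 -0.19] zt.ex 0.524 q [ 0.61  0.61  1.68 -0.53  1.17  0.74]
1377 ((556.9534912109375, 107.70944213867188), (92.50010681152344, 89.65241241455078), 9.207181930541992)
```

View pics/s2.png

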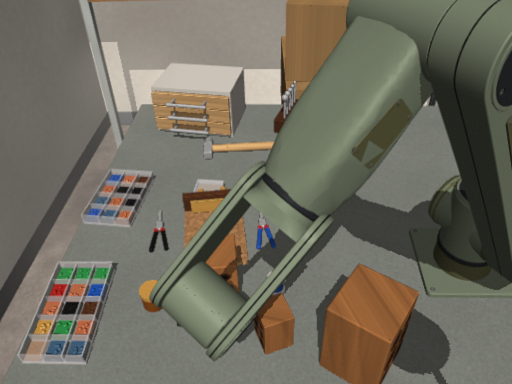

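Emit:
arm_command([
  {"angular":[0,0,0],"delta_pos":[-0.34,0,0.21],"hand":0.5},
  {"angular":[0,0,0],"delta_pos":[-0.26,0,0.16],"hand":0.5},
  {"angular":[0,0,0],"delta_pos":[-0.08,0,0.05],"hand":0.5},
  {"angular":[0,0,0],"delta_pos":[-0.08,0,0.05],"hand":0.5},
  {"angular":[0,0,0],"delta_pos":[-0.08,0,0.05],"hand":0.5},
  {"angular":[0,0,0],"delta_pos":[-0.08,0,0.05],"hand":0.5},
])

```text
time_s: 7.1
tcp_pos: [0.5495, 0.1579, 0.0605]
eef_rot: [0.623, 0.734, -0.176, 0.207]
wrist_force: [-2.0, 4.1, 2.6]
width: 0.043
grasp_force: 1.6
```

```bash
python3 -c "
from h import *
st()"
```

```text
t 7.1 tcp board [-126.7   -1.    60.5] F [-4.4  -1.34  2.56] zt.ex 0.522 q [ 0.53  0.58  1.74 -0.57  1.11  0.71]
```

Emit:
arm_command([
  {"angular":[0,0,0],"delta_pos":[-0.05,0,0.03],"hand":0.5},
  {"angular":[0,0,0],"delta_pos":[-0.05,0,0.03],"hand":0.5},
  {"angular":[0,0,0],"delta_pos":[-0.05,0,0.03],"hand":0.5},
  {"angular":[0,0,0],"delta_pos":[-0.05,0,0.03],"hand":0.5},
  {"angular":[0,0,0],"delta_pos":[-0.05,0,0.03],"hand":0.5},
  {"angular":[0,0,0],"delta_pos":[-0.05,0,0.03],"hand":0.5},
  {"angular":[0,0,0],"delta_pos":[-0.05,0,0.03],"hand":0.5},
])

```text
time_s: 7.98
tcp_pos: [0.5528, 0.1373, 0.0608]
eef_rot: [0.623, 0.733, -0.176, 0.207]
wrist_force: [-0.3, 1.9, -1.0]
width: 0.043
grasp_force: 1.3
```

```bash
cat > m.py <<'E'
from h import *
st()
W=cloud(cam('top'));x,y,z=[W[...,i] for i in range(3)]
m=(abs(x-.56)<.08)&(abs(y-.07)<.09)&(z>.132)&(z<.148)
m=cv2.morphologyEx(m.astype(np.uint8),cv2.MORPH_OPEN,np.ones((3,3)))>0
r=cv2.minAreaRect((W[m][:,:2]*1000).astype(np.float32));c=np.array([*r[0],12])/1000-O
print(m.sum(),np.round(r[1],1),round(r[2],2),'block board',(c@ex*1000).round(1),(c@ey*1000).round(1))
E
python3 m.py
```

```text
t 7.97 tcp board [-105.9   -1.1   60.8] F [-1.92  0.04 -1.02] zt.ex 0.523 q [ 0.5   0.57  1.76 -0.59  1.09  0.69]
1360 [91.3 89.6] 9.18 block board -54.4 -0.8
```

Emit:
arm_command([
  {"angular":[0,0,0],"delta_pos":[-0.05,0,0.03],"hand":0.5},
  {"angular":[0,0,0],"delta_pos":[-0.034,0,0.021],"hand":0.5},
  {"angular":[0,0,0],"delta_pos":[-0.034,0,0.021],"hand":0.5},
])

```text
time_s: 8.4
tcp_pos: [0.5539, 0.1306, 0.0609]
eef_rot: [0.623, 0.733, -0.176, 0.207]
wrist_force: [-0.4, 2.7, -2.4]
width: 0.0428
grasp_force: 1.3
```

Emit:
arm_command([
  {"angular":[0,0,0],"delta_pos":[-0.017,0,0.01],"hand":0.5},
  {"angular":[0,0,0],"delta_pos":[-0.017,0,0.01],"hand":0.5},
])

```text
time_s: 8.65
tcp_pos: [0.5542, 0.1287, 0.0609]
eef_rot: [0.623, 0.733, -0.176, 0.207]
wrist_force: [0.0, 2.0, 0.3]
width: 0.0429
grasp_force: 1.3
```

```bash
python3 m.py
```

```text
t 8.65 tcp board [-97.2  -1.   60.9] F [-1.94  0.33  0.31] zt.ex 0.523 q [ 0.49  0.57  1.76 -0.59  1.08  0.68]
1392 [105.3 135.1] 9.02 block board -68.5 -7.9
```

Emit:
arm_command([
  {"angular":[0,0,0],"delta_pos":[-0.017,0,0.01],"hand":0.5},
])

```text
time_s: 8.82
tcp_pos: [0.5544, 0.1278, 0.0609]
eef_rot: [0.623, 0.733, -0.176, 0.207]
wrist_force: [-1.2, 2.8, -1.3]
width: 0.0427
grasp_force: 1.3
```

Emit:
arm_command([
  {"angular":[0,0,0],"delta_pos":[-0.017,0,0.01],"hand":0.5},
])

```text
time_s: 8.95
tcp_pos: [0.5545, 0.1268, 0.0609]
eef_rot: [0.623, 0.733, -0.176, 0.207]
wrist_force: [-0.3, 2.8, -0.2]
width: 0.0424
grasp_force: 1.2
```

Emit:
arm_command([
  {"angular":[0,0,0],"delta_pos":[-0.017,0,0.01],"hand":0.5},
])

```text
time_s: 9.07
tcp_pos: [0.5547, 0.1258, 0.0609]
eef_rot: [0.623, 0.733, -0.176, 0.207]
wrist_force: [0.3, 2.6, -0.8]
width: 0.0431
grasp_force: 1.2
```

Emit:
arm_command([
  {"angular":[0,0,0],"delta_pos":[-0.017,0,0.01],"hand":0.5},
])

```text
time_s: 9.2
tcp_pos: [0.5549, 0.1248, 0.061]
eef_rot: [0.623, 0.733, -0.176, 0.207]
wrist_force: [-0.2, 2.5, -0.3]
width: 0.0428
grasp_force: 1.2
```

Emit:
arm_command([
  {"angular":[0,0,0],"delta_pos":[-0.017,0,0.01],"hand":0.5},
])

```text
time_s: 9.32
tcp_pos: [0.555, 0.1238, 0.061]
eef_rot: [0.623, 0.733, -0.176, 0.207]
wrist_force: [-0.1, 2.0, -1.2]
width: 0.043
grasp_force: 1.2
```

```bash
sed -i 's/^print(m.sum/k,l,s_,_=cv2.connectedComponentsWithStats((m).astype(np.uint8));print(s_[1:,4])\nprint(m.sum/; s/(z>.132)&(z<.148)/(z>.132)\&(z<.146)\&((W-O)@ex<.01)\&((W-O)@ex>-.1)\&(abs((W-O)@ey)<.06)/' m.py; python3 m.py
```

```text
t 9.32 tcp board [-92.2  -1.   61. ] F [-2.01  0.21 -1.23] zt.ex 0.523 q [ 0.48  0.57  1.77 -0.6   1.08  0.68]
[1342]
1342 [91.6 88.5] 8.98 block board -40.5 -0.7
```

Emit:
arm_command([
  {"angular":[0,0,0],"delta_pos":[-0.017,0,0.01],"hand":0.5},
])

```text
time_s: 9.5
tcp_pos: [0.5552, 0.1231, 0.061]
eef_rot: [0.623, 0.733, -0.176, 0.207]
wrist_force: [-1.9, 5.0, 1.1]
width: 0.0427
grasp_force: 2.9
```

Emit:
arm_command([
  {"angular":[0,0,0],"delta_pos":[-0.017,0,0.01],"hand":0.5},
])

```text
time_s: 9.62
tcp_pos: [0.5553, 0.1229, 0.0612]
eef_rot: [0.624, 0.733, -0.175, 0.206]
wrist_force: [-3.7, 8.2, 3.7]
width: 0.0429
grasp_force: 4.4
```

Emit:
arm_command([
  {"angular":[0,0,0],"delta_pos":[-0.017,0,0.01],"hand":0.5},
])

```text
time_s: 9.75
tcp_pos: [0.5554, 0.1227, 0.0614]
eef_rot: [0.624, 0.733, -0.174, 0.206]
wrist_force: [-4.3, 11.4, 5.1]
width: 0.0427
grasp_force: 6.0
```

Contact with the edge is clear: the force builds about 4 N per commanded mm. I'll ease off, let the block stand, then back away and rise.

Emit:
arm_command([
  {"angular":[0,0,0],"delta_pos":[0.034,0,-0.021],"hand":0.5},
  {"angular":[0,0,0],"delta_pos":[0,0,0],"hand":0.5},
  {"angular":[0,0,0],"delta_pos":[0,0,0],"hand":0.5},
  {"angular":[0,0,0],"delta_pos":[0.256,0,-0.157],"hand":0.5},
  {"angular":[0,0,0],"delta_pos":[-0.355,0,-0.58],"hand":0.5},
  {"angular":[0,0,0],"delta_pos":[-0.355,0,-0.58],"hand":0.5},
  {"angular":[0,0,0],"delta_pos":[0,0,0],"hand":0.5},
])

```text
time_s: 10.62
tcp_pos: [0.5541, 0.1385, 0.1316]
eef_rot: [0.624, 0.733, -0.174, 0.208]
wrist_force: [0.0, -1.1, -0.7]
width: 0.0429
grasp_force: 0.0
```

```bash
python3 m.py; python3 -c "
from h import *
cam('top','t3')"
```

```text
t 10.62 tcp board [-106.8    0.4  131.6] F [ 1.09 -0.14 -0.66] zt.ex 0.522 q [ 0.5   0.49  1.69 -0.55  1.22  0.61]
[1332]
1332 [91.3 88.7] 8.84 block board -40.5 -0.7
```

View pics/t3.png

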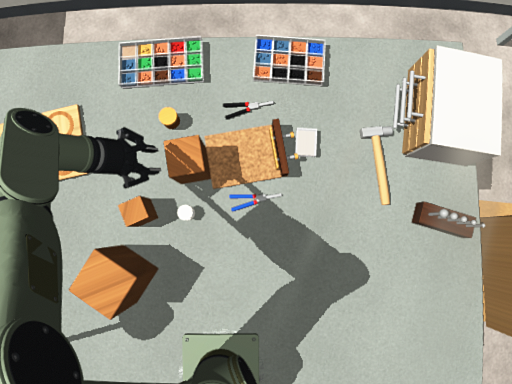

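The picture shows the block flush on the edge at (187,160), with all bystanders in place. Now the high contact.

Emit:
arm_command([
  {"angular":[0,0,0],"delta_pos":[-0.126,0,0.253],"hand":0.5},
  {"angular":[0,0,0],"delta_pos":[-0.04,0,0.025],"hand":0.5},
  {"angular":[0,0,0],"delta_pos":[-0.03,0,0.018],"hand":0.5},
])

```text
time_s: 11.1
tcp_pos: [0.5546, 0.1216, 0.1206]
eef_rot: [0.623, 0.733, -0.177, 0.206]
wrist_force: [-2.1, 2.6, 0.6]
width: 0.0427
grasp_force: 1.3
```

Emit:
arm_command([
  {"angular":[0,0,0],"delta_pos":[-0.064,0,0],"hand":0.5},
  {"angular":[0,0,0],"delta_pos":[-0.064,0,0],"hand":0.5},
])

```text
time_s: 11.35
tcp_pos: [0.5563, 0.1165, 0.1249]
eef_rot: [0.623, 0.733, -0.176, 0.207]
wrist_force: [-1.3, 0.9, -0.0]
width: 0.0428
grasp_force: 0.8
```

```bash
python3 -c "
from h import *
st()"
```

```text
t 11.35 tcp board [-84.8  -1.  124.9] F [-1.09 -1.16 -0.01] zt.ex 0.523 q [ 0.47  0.49  1.71 -0.57  1.18  0.59]
```

Emit:
arm_command([
  {"angular":[0,0,0],"delta_pos":[-0.128,0,0],"hand":0.5},
  {"angular":[0,0,0],"delta_pos":[-0.128,0,0],"hand":0.5},
  {"angular":[0,0,0],"delta_pos":[-0.128,0,0],"hand":0.5},
  {"angular":[0,0,0],"delta_pos":[-0.126,0,0.02],"hand":0.5},
])

```text
time_s: 11.85
tcp_pos: [0.5602, 0.0942, 0.138]
eef_rot: [0.623, 0.733, -0.175, 0.207]
wrist_force: [-0.6, 2.5, 0.4]
width: 0.0425
grasp_force: 1.0
```

```bash
python3 -c "
from h import *
st();cam('top','t4')"
```

```text
t 11.85 tcp board [-62.1  -0.8 138. ] F [-2.61 -0.18  0.38] zt.ex 0.523 q [ 0.43  0.46  1.72 -0.58  1.19  0.55]
```

View pics/t4.png

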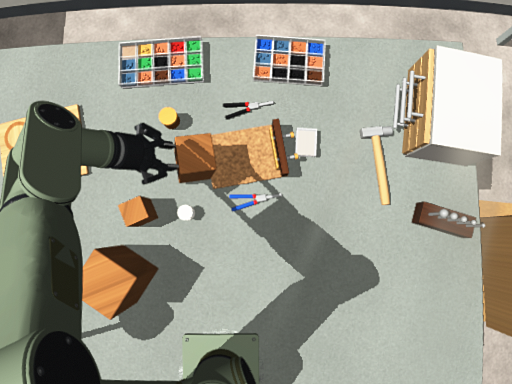

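The block leans over the edge about 13°, still straight, with the fingers on its upper end (175,152). Carrying on along the arc.

Emit:
arm_command([
  {"angular":[0,0,0],"delta_pos":[-0.126,0,0.02],"hand":0.5},
  {"angular":[0,0,0],"delta_pos":[-0.126,0,0.02],"hand":0.5},
  {"angular":[0,0,0],"delta_pos":[-0.12,0,0.03],"hand":0.5},
  {"angular":[0,0,0],"delta_pos":[-0.12,0,0.04],"hand":0.5},
  {"angular":[0,0,0],"delta_pos":[-0.12,0,0.04],"hand":0.5},
  {"angular":[0,0,0],"delta_pos":[-0.12,0,0.04],"hand":0.5},
  {"angular":[0,0,0],"delta_pos":[-0.09,0,0.05],"hand":0.5},
])

```text
time_s: 12.78
tcp_pos: [0.5665, 0.0532, 0.1488]
eef_rot: [0.623, 0.733, -0.176, 0.207]
wrist_force: [0.1, 0.7, 1.2]
width: 0.0428
grasp_force: 0.5
```

Emit:
arm_command([
  {"angular":[0,0,0],"delta_pos":[-0.09,0,0.05],"hand":0.5},
  {"angular":[0,0,0],"delta_pos":[-0.09,0,0.05],"hand":0.5},
  {"angular":[0,0,0],"delta_pos":[-0.09,0,0.05],"hand":0.5},
])

```text
time_s: 13.15
tcp_pos: [0.5689, 0.0382, 0.1492]
eef_rot: [0.623, 0.733, -0.176, 0.207]
wrist_force: [-1.0, -0.3, 0.1]
width: 0.0428
grasp_force: 0.0
```

```bash
python3 -c "
from h import *
st()"
```

```text
t 13.15 tcp board [ -5.5  -1.2 149.2] F [ 0.11 -1.    0.11] zt.ex 0.523 q [ 0.34  0.43  1.74 -0.6   1.15  0.48]
```

Emit:
arm_command([
  {"angular":[0,0,0],"delta_pos":[0,0,0],"hand":0.5},
  {"angular":[0,0,0],"delta_pos":[0,0,0],"hand":0.5},
  {"angular":[0,0,0],"delta_pos":[0,0,0],"hand":0.5},
])

```text
time_s: 13.52
tcp_pos: [0.569, 0.0387, 0.1492]
eef_rot: [0.623, 0.734, -0.176, 0.207]
wrist_force: [-1.6, -0.5, 0.3]
width: 0.0429
grasp_force: 0.0
```

```bash
python3 -c "
from h import *
st();p=cam('top','t5');W=cloud(p);d=(W-O)
a=d@ex;b=d@ey;z=W[...,2]
m=(a>-.05)&(a<.2)&(abs(b)<.075)&(z>.092)&(z<.108)
print(m.sum(),np.nanmedian(z[m]),np.nanpercentile(a[m],[1,99]).round(3),np.nanpercentile(b[m],[1,99]).round(3))"
```

```text
t 13.53 tcp board [ -6.   -1.1 149.2] F [ 0.26 -1.63  0.28] zt.ex 0.523 q [ 0.34  0.43  1.74 -0.6   1.15  0.48]
927 0.10079380478534274 [-0.038  0.092] [-0.046  0.042]
```

View pics/t5.png

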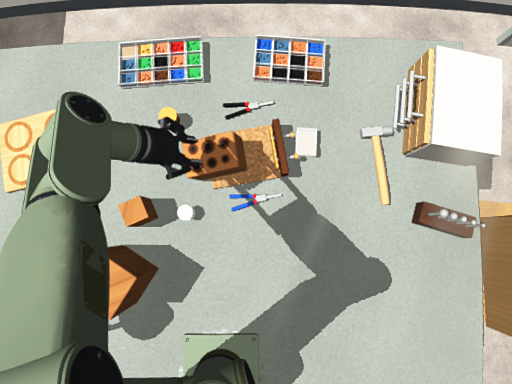

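It lies flat with hollows up at (215,150), top at z = 0.101, its foot about 45 mm back over the edge. Going behind the foot.

Emit:
arm_command([
  {"angular":[0,0,0],"delta_pos":[0.725,0,-0.444],"hand":0.5},
  {"angular":[0,0,0],"delta_pos":[0.725,0,-0.444],"hand":0.5},
  {"angular":[0,0,0],"delta_pos":[0,0,0],"hand":0.5},
])

```text
time_s: 13.95
tcp_pos: [0.5554, 0.1251, 0.149]
eef_rot: [0.622, 0.735, -0.175, 0.207]
wrist_force: [0.8, -0.3, 0.5]
width: 0.043
grasp_force: 0.0
```

```bash
cat > m2.py <<'E'
from h import *
st();p=cam('top');W=cloud(p);d=(W-O)
a=d@ex;b=d@ey;z=W[...,2]
m=(a>-.075)&(a<.2)&(abs(b)<.075)&(z>.094)&(z<.106)
m=cv2.morphologyEx(m.astype(np.uint8),cv2.MORPH_OPEN,np.ones((3,3)))
k,l,s,_=cv2.connectedComponentsWithStats(m);m=l==1+np.argmax(s[1:,4])
print(m.sum(),np.nanmedian(z[m]),cv2.minAreaRect(np.stack([a[m],b[m]],-1).astype(np.float32)*1000))
print(np.nanpercentile(a[m],[.5,99.5]).round(4),np.nanpercentile(b[m],[.5,99.5]).round(4))
E
python3 m2.py
```

```text
t 13.95 tcp board [-93.4  -0.5 149. ] F [0.4  0.77 0.49] zt.ex 0.522 q [ 0.48  0.47  1.68 -0.55  1.24  0.57]
1915 0.09917526095432146 ((36.11894226074219, -0.8093681335449219), (90.51583862304688, 139.03512573242188), 89.61742401123047)
[-0.032   0.1046] [-0.0458  0.0431]
```

Emit:
arm_command([
  {"angular":[0,0,0],"delta_pos":[0.49,0,0.8],"hand":0.5},
  {"angular":[0,0,0],"delta_pos":[0.49,0,0.8],"hand":0.5},
  {"angular":[0,0,0],"delta_pos":[-0.34,0,0.21],"hand":0.5},
  {"angular":[0,0,0],"delta_pos":[-0.25,0,0.155],"hand":0.5},
  {"angular":[0,0,0],"delta_pos":[-0.1,0,0.062],"hand":0.5},
  {"angular":[0,0,0],"delta_pos":[-0.05,0,0.03],"hand":0.5},
  {"angular":[0,0,0],"delta_pos":[-0.05,0,0.03],"hand":0.5},
])

```text
time_s: 14.88
tcp_pos: [0.5632, 0.0767, 0.0561]
eef_rot: [0.623, 0.733, -0.175, 0.207]
wrist_force: [0.4, 0.1, -1.1]
width: 0.0428
grasp_force: 0.0
```

```bash
python3 -c "
from h import *
st()"
```

```text
t 14.88 tcp board [-44.4  -0.6  56.1] F [-0.08  0.41 -1.09] zt.ex 0.522 q [ 0.4   0.56  1.81 -0.64  1.02  0.65]
```

Emit:
arm_command([
  {"angular":[0,0,0],"delta_pos":[-0.05,0,0.03],"hand":0.5},
  {"angular":[0,0,0],"delta_pos":[-0.05,0,0.03],"hand":0.5},
  {"angular":[0,0,0],"delta_pos":[-0.068,0,0.042],"hand":0.5},
  {"angular":[0,0,0],"delta_pos":[-0.068,0,0.042],"hand":0.5},
  {"angular":[0,0,0],"delta_pos":[-0.068,0,0.042],"hand":0.5},
  {"angular":[0,0,0],"delta_pos":[-0.068,0,0.042],"hand":0.5},
  {"angular":[0,0,0],"delta_pos":[-0.068,0,0.042],"hand":0.5},
  {"angular":[0,0,0],"delta_pos":[-0.068,0,0.042],"hand":0.5},
  {"angular":[0,0,0],"delta_pos":[-0.068,0,0.042],"hand":0.5},
  {"angular":[0,0,0],"delta_pos":[-0.068,0,0.042],"hand":0.5},
])

```text
time_s: 16.12
tcp_pos: [0.5689, 0.0391, 0.0553]
eef_rot: [0.623, 0.733, -0.176, 0.207]
wrist_force: [-0.4, 3.7, 2.7]
width: 0.0428
grasp_force: 2.3
```

```bash
sed -i 's/a>-.075/a>-.03/' m2.py; python3 m2.py
```

```text
t 16.12 tcp board [-6.3 -1.1 55.3] F [-3.69  0.17  2.74] zt.ex 0.523 q [ 0.34  0.55  1.83 -0.67  0.99  0.62]
1929 0.09917292755642114 ((69.89232635498047, -1.5471267700195312), (90.27059936523438, 140.5048370361328), 89.5721664428711)
[0.0008 0.139 ] [-0.0461  0.0427]
```

Emit:
arm_command([
  {"angular":[0,0,0],"delta_pos":[-0.051,0,0.031],"hand":0.5},
  {"angular":[0,0,0],"delta_pos":[-0.051,0,0.031],"hand":0.5},
  {"angular":[0,0,0],"delta_pos":[-0.051,0,0.031],"hand":0.5},
  {"angular":[0,0,0],"delta_pos":[-0.051,0,0.031],"hand":0.5},
  {"angular":[0,0,0],"delta_pos":[-0.051,0,0.031],"hand":0.5},
  {"angular":[0,0,0],"delta_pos":[-0.051,0,0.031],"hand":0.5},
])

```text
time_s: 16.92
tcp_pos: [0.5717, 0.0214, 0.0552]
eef_rot: [0.623, 0.733, -0.176, 0.207]
wrist_force: [-0.5, 4.4, 1.2]
width: 0.0427
grasp_force: 1.9
```

Emit:
arm_command([
  {"angular":[0,0,0],"delta_pos":[-0.02,0,0.012],"hand":0.5},
  {"angular":[0,0,0],"delta_pos":[-0.02,0,0.012],"hand":0.5},
])

```text
time_s: 17.18
tcp_pos: [0.572, 0.0193, 0.0552]
eef_rot: [0.623, 0.733, -0.176, 0.207]
wrist_force: [-0.7, 3.2, 1.8]
width: 0.043
grasp_force: 1.7
```

Emit:
arm_command([
  {"angular":[0,0,0],"delta_pos":[-0.02,0,0.012],"hand":0.5},
  {"angular":[0,0,0],"delta_pos":[-0.02,0,0.012],"hand":0.5},
])

```text
time_s: 17.42
tcp_pos: [0.5724, 0.017, 0.0553]
eef_rot: [0.623, 0.733, -0.176, 0.207]
wrist_force: [-0.1, 3.7, 0.1]
width: 0.0423
grasp_force: 1.6
```

Still sliding at about 3.5 N; continuing in small pairs.

Emit:
arm_command([
  {"angular":[0,0,0],"delta_pos":[-0.02,0,0.012],"hand":0.5},
  {"angular":[0,0,0],"delta_pos":[-0.02,0,0.012],"hand":0.5},
])

```text
time_s: 17.68
tcp_pos: [0.5728, 0.0147, 0.0553]
eef_rot: [0.623, 0.733, -0.176, 0.207]
wrist_force: [0.2, 3.2, -0.0]
width: 0.043
grasp_force: 1.5
```

Emit:
arm_command([
  {"angular":[0,0,0],"delta_pos":[-0.02,0,0.012],"hand":0.5},
  {"angular":[0,0,0],"delta_pos":[-0.02,0,0.012],"hand":0.5},
])

```text
time_s: 17.92
tcp_pos: [0.5732, 0.0123, 0.0553]
eef_rot: [0.623, 0.733, -0.176, 0.207]
wrist_force: [-0.5, 1.7, -0.5]
width: 0.0426
grasp_force: 1.4
```

```bash
python3 m2.py
```

```text
t 17.93 tcp board [20.8 -1.2 55.3] F [-1.8  -0.21 -0.52] zt.ex 0.523 q [ 0.29  0.54  1.84 -0.68  0.96  0.59]
1938 0.09931474881245986 ((97.11940002441406, -1.4154281616210938), (140.15390014648438, 90.3501205444336), 0.02045999839901924)
[0.0278 0.1661] [-0.0461  0.043 ]
```

Emit:
arm_command([
  {"angular":[0,0,0],"delta_pos":[-0.018,0,0.011],"hand":0.5},
  {"angular":[0,0,0],"delta_pos":[-0.018,0,0.011],"hand":0.5},
  {"angular":[0,0,0],"delta_pos":[-0.018,0,0.011],"hand":0.5},
])

```text
time_s: 18.35
tcp_pos: [0.5737, 0.0092, 0.0553]
eef_rot: [0.623, 0.733, -0.176, 0.207]
wrist_force: [-0.8, 2.4, -0.7]
width: 0.0428
grasp_force: 1.3
```

Emit:
arm_command([
  {"angular":[0,0,0],"delta_pos":[-0.018,0,0.011],"hand":0.5},
  {"angular":[0,0,0],"delta_pos":[-0.018,0,0.011],"hand":0.5},
  {"angular":[0,0,0],"delta_pos":[-0.018,0,0.011],"hand":0.5},
])

```text
time_s: 18.73
tcp_pos: [0.5742, 0.0061, 0.0554]
eef_rot: [0.623, 0.733, -0.176, 0.207]
wrist_force: [-0.5, 2.0, -0.6]
width: 0.0426
grasp_force: 1.2
```

Emit:
arm_command([
  {"angular":[0,0,0],"delta_pos":[-0.018,0,0.011],"hand":0.5},
  {"angular":[0,0,0],"delta_pos":[-0.018,0,0.011],"hand":0.5},
  {"angular":[0,0,0],"delta_pos":[-0.018,0,0.011],"hand":0.5},
])

```text
time_s: 19.1
tcp_pos: [0.5748, 0.003, 0.0554]
eef_rot: [0.623, 0.733, -0.176, 0.207]
wrist_force: [-0.7, 3.2, -1.9]
width: 0.0429
grasp_force: 1.1
```

Emit:
arm_command([
  {"angular":[0,0,0],"delta_pos":[-0.018,0,0.011],"hand":0.5},
  {"angular":[0,0,0],"delta_pos":[-0.018,0,0.011],"hand":0.5},
  {"angular":[0,0,0],"delta_pos":[-0.018,0,0.011],"hand":0.5},
])

```text
time_s: 19.48
tcp_pos: [0.5753, -0.0001, 0.0554]
eef_rot: [0.623, 0.733, -0.176, 0.207]
wrist_force: [-0.4, 2.1, -1.6]
width: 0.0427
grasp_force: 1.1
```

Emit:
arm_command([
  {"angular":[0,0,0],"delta_pos":[-0.018,0,0.011],"hand":0.5},
  {"angular":[0,0,0],"delta_pos":[-0.018,0,0.011],"hand":0.5},
  {"angular":[0,0,0],"delta_pos":[-0.018,0,0.011],"hand":0.5},
])

```text
time_s: 19.85
tcp_pos: [0.5757, -0.0023, 0.0553]
eef_rot: [0.624, 0.733, -0.175, 0.206]
wrist_force: [-3.4, 9.0, 1.6]
width: 0.0425
grasp_force: 4.8
```

The plate is reached: the force jumped to 9.5 N. I'll press a little more and hold.

Emit:
arm_command([
  {"angular":[0,0,0],"delta_pos":[-0.015,0,0.009],"hand":0.5},
  {"angular":[0,0,0],"delta_pos":[0,0,0],"hand":0.5},
  {"angular":[0,0,0],"delta_pos":[0,0,0],"hand":0.5},
  {"angular":[0,0,0],"delta_pos":[0,0,0],"hand":0.5},
])

```text
time_s: 20.35
tcp_pos: [0.5758, -0.0023, 0.0553]
eef_rot: [0.624, 0.734, -0.174, 0.206]
wrist_force: [-3.5, 9.7, 1.0]
width: 0.0425
grasp_force: 5.1
```

Emit:
arm_command([
  {"angular":[0,0,0],"delta_pos":[-0.015,0,0.009],"hand":0.5},
  {"angular":[0,0,0],"delta_pos":[0,0,0],"hand":0.5},
  {"angular":[0,0,0],"delta_pos":[0,0,0],"hand":0.5},
  {"angular":[0,0,0],"delta_pos":[0,0,0],"hand":0.5},
])

```text
time_s: 20.85
tcp_pos: [0.5758, -0.0023, 0.0553]
eef_rot: [0.624, 0.734, -0.174, 0.206]
wrist_force: [-4.0, 13.1, 3.6]
width: 0.0425
grasp_force: 6.9
```

Held at about 13.5 N, which leaves roughly 10 N on the plate. Easing off and backing away.

Emit:
arm_command([
  {"angular":[0,0,0],"delta_pos":[0.034,0,-0.021],"hand":0.5},
  {"angular":[0,0,0],"delta_pos":[0.034,0,-0.021],"hand":0.5},
  {"angular":[0,0,0],"delta_pos":[0.34,0,-0.21],"hand":0.5},
  {"angular":[0,0,0],"delta_pos":[0.68,0,-0.42],"hand":0.5},
  {"angular":[0,0,0],"delta_pos":[0,0,0],"hand":0.5},
  {"angular":[0,0,0],"delta_pos":[0,0,0],"hand":0.5},
])

```text
time_s: 21.6
tcp_pos: [0.5657, 0.0584, 0.0557]
eef_rot: [0.623, 0.734, -0.176, 0.207]
wrist_force: [0.7, -0.4, 0.6]
width: 0.0426
grasp_force: 0.0
```

```bash
python3 m2.py; python3 -c "
from h import *
cam('top','t6')"
```

```text
t 21.6 tcp board [-25.9  -1.1  55.7] F [0.48 0.67 0.59] zt.ex 0.523 q [ 0.37  0.55  1.82 -0.65  1.01  0.63]
1939 0.09924513084270642 ((111.69035339355469, -1.3491477966308594), (139.9769744873047, 90.70481872558594), 0.18567389249801636)
[0.0426 0.1809] [-0.0462  0.0429]
```

View pics/t6.png

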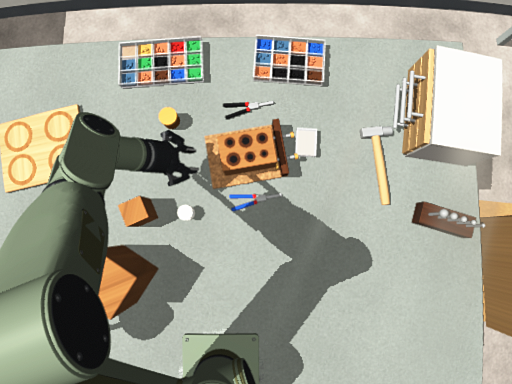

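The picture shows the block flat, hollows up, flush at the fence (275,147), square within 0.2° and released, with the bystanders where they were. Handing in.

```bash
python3 -c "
from rig import ctrl
print(ctrl.hand_in())"
```

```text
the job is handed in; nothing more can be done
None
```

The job is handed in, with no verdict returned: the block lies hollows up, square and flush on the stop plate, after a held push of about 13.5 N (roughly 10 N on the plate); the tools and beads looked unmoved.

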